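Latch the fume extractor's filter lid and hold its cover over the screw holes

ROBOT

A 6-joint arm with a two-finger parallel gripper is mounted at the origin on the work surface. World frame = base frame: x ahead of the robot, y to its left, z up, the work surface at z = 0. Lengths are in m, angles in rad, forces in N, time in s.
With the tool pointing down it reaches from about 0.25 to 0.775 m from the base axis. Payload 4 kg.
Tool frame: the origin (TCP) lies midway between the tips of the shut fingers; the grasp point (between the pads) lies 19 mm behind it (robot.hold_point_z is the distance from the TCP to the grasp point, in m); z points along the fingers, y is the line along which they close (so a half turn about z gives the same grasp; the last joint's range is limited). The gripper opens to 94 mm and grips with 3 to 60 N. Pads are 16 mm wide; open, the fingers measure 119 mm over their backs; the gripper's body (75 mm by 177 mm) begins 78 mm behind the grasp point.
Start: joints at [-1.274, 0.087, 1.371, -0, 1.684, -0.103], TCP at [0.214, -0.507, 0.206] pointing down, gripper open.
Joint ranges: [-3.1, 3.1], [-0.76, 2.03], [0.27, 2.55], [-1.08, 4.22], [0.17, 2.65], [-2.57, 2.57]. Speed limits (rad/s): [2.79, 2.79, 3.14, 3.14, 3.14, 3.14].

INTERFACE

Orientations are given as [roll, pitch, yaw] about the fixed x, y, z axes, in that order (R = Rz(yaw) Ry(pitch) Rx(roll)).
In Python, from bench import readout, imaging, robot gives the robot as it stands.
- The arm moves only by the tool carry_out, never from a script. Its argument "motion" is text: rows parted by semicolons, each of 7 numbers parted by spaces: the shift along the tool's x, y, z each as a share of 200 mm, from -1 to 1, then the turn, a rotation vector about the tool's x, y, z each as a share of 120 degrees, from -1 to 1, then the opening, from 0 (shut) to 1 (fully open). A call has 1 to 12 rows; each row shifts and turns the commanded pose from where the row before left it, along the tool's axes as they then stand; what a row does not reach is not made up. A row lasts 1/8 s, in which the tool goes at most 62.5 mm and 10.7 degrees, less where a joint would pass 70% of its speed; a pose out of reach is approached as far as the arm can. A call with a number of a shift or a turn outside -1 to 1 is refused whole. A call with a gripper value outside its range is refused whole. The fingers move at their own pace and stop on an object; the grip force is fixed at half the most. Time passes only in rows, so rows that do not move let the fingers close. It gives the time, the measured TCP pose, the force, the opening and the grip force at its end, in the units of the state.
- readout.get_obs(): the state, without advancing time (a new reading comes with each control period).
- imaging.snapshot(name): name is "scene" or "top" or "wrist"; returns a dict with "pixels" (420x560x3 uint8, red, green, blue), "fx", "fy", "cx", "cy" (pixels), "dist_coeffs" ([k1, k2, p1, p2, k3] as OpenCV has them; the pictures are not rectified), "R" (3x3) and "t" (3): a world point X has camera coordinates R X + t. Camera axes: x right, y down, z forward; pixel columns grow to the right and rows downward; lengths in m; the calibration is good to about 2 mm. A picture is of the moment at which its call begins. There is no depth.
- robot.close_job(): hands the job in; it is judged then, once.
The state is a dict: "time": time; "joint_positions": joint angles; "qvel": joint speeds; "joint_torque": joint torques, N m; "tool_pos": TCP position; "ee_rot": TCP orientation; "wrist_force": force on the tool from outside, world axes, zero at the start; "wrist_torque": the same for the moment, N m; "width": finger opening in m; "finger_force": force on a finger pad.
Only numpy, scipy, OpenCV 4.12 (cv2) and the standard library are available. Lean on these libraries where they do the work, as an engineer would, in place of code of your own. Each camera call takes 0.05 s, during which the arm holds its last target. There are 200 camera calls.

TASK

Close up the little fume extractor: first swing the hasp over the catch of its inner filter lid and press it fully down, then pick up the loose cover by its handle and hold it level about 2 cm above the housing, not touching it, with its three holes in line with the three threaded holes so that the screws could be started. Finish while still holding the cover there: do not set it down or let go. Leave the other things on the bench where they are.

Things in the scene. Friction and masses are not known exactly. Their poses are not given: they have to be found in the camera images.
- housing: the opened fume extractor, fixed: a purple open-topped box 180 x 130 mm, 85 mm high, walls 6 mm, white foot. Origin at the centre of its underside, z up, x along the 180 mm side. Its well is 25 mm deep; on its grey floor lies the cream inner filter lid (110 x 85 mm, fixed shut, top 64 mm above the bench) that carries the hasp and the catch
- catch (a point): top of the catch, a small dark staple 10 mm wide and 4 mm thick, standing 10 mm above the inner lid: housing x = -24, y = 0, z = 74 mm; 5 mm of it stands out of the shut hasp
- thread1 (a point): threaded hole 1 (6 mm bore in a brass boss of 19 mm diameter, flush with the rim), point at its mouth: housing x = 75, y = 50, z = 85 mm
- thread2 (a point): threaded hole 2, same: housing x = 75, y = -50, z = 85 mm
- thread3 (a point): threaded hole 3, same, alone at the other end: housing x = -75, y = 0, z = 85 mm
- hasp (a joint): angle of the hasp (rad): 0 = flat over the catch (shut, its stop), 1.57 = upright, 2.0 = leaning back at its other stop; stiff hinge (0.03 N m), it stays where left. A steel strap 66 mm long, 24 mm wide, 4 mm thick, with an 18 x 12 mm slot near its free end for the catch. Shut, it points from the hinge to the housing's -x, upper face 69 mm above the bench, below the rim
- hasp_tip (a point): middle of the hasp's free end, 66 mm from the hinge axis
- hasp_hinge (a point): middle of the hasp's hinge axis: housing x = 30, y = 0, z = 67 mm; the axis runs along the housing's y
- cover: the loose cover, flat on the bench, handle up: a cream plate 180 x 130 x 5 mm with purple slots, about 0.35 kg. Origin at the centre of its underside, z up, x along the 180 mm side. In place, its x axis points the same way as the housing's; at the start the two differ by less than 1.4 rad
- cover_grip (a point): centre of the cover's black handle, a bar along the cover's x, 76 mm long, 12 mm wide, 14 mm high, on a post 8 mm thick at each end: cover x = 0, y = 0, z = 34 mm
- cover_hole1 (a point): cover hole 1 (14 mm, right through), point at the underside: cover x = 75, y = 50 mm; belongs over thread 1
- cover_hole2 (a point): cover hole 2: cover x = 75, y = -50 mm; belongs over thread 2
- cover_hole3 (a point): cover hole 3, alone at the other end: cover x = -75, y = 0; belongs over thread 3
- solder_spool: bystander: white spool of solder, 52 mm across, 44 mm high, standing between the cover and the housing; origin at the centre of its underside
- flux_bottle: bystander: amber flux bottle with a red cap, 44 mm across, 100 mm high; origin at the centre of its underside
- foil_roll: bystander: roll of copper foil lying flat, 70 mm across, 12 mm high; origin at the centre of its underside
- screwdriver: bystander: screwdriver with a red handle lying on the bench; origin under its middle
- brush: bystander: flux brush with a blue handle lying on the bench; origin under its middle
- wool_tin: bystander: brass tin of tip-cleaning wool, 64 mm across, 52 mm high; origin at the centre of its underside
There are look-alikes about, which are no part of the job. What is shaped like the cover but blue or pink is not meant. Leave any orange look-alike of the housing alone.

How it is judged:
By the outcome, as a careful person would: the job done as asked, in the order asked, and still so for the second after the job is handed in, while the arm keeps its last pose, push and grip.
It also fails if it takes over 58 s, if anything falls off the work surface, if the arm or the gripper's body presses on something with over 40 N, if the wrist force passes 120 N, or if a joint passes its speed limit or range.

## Working session

There is one attempt and no reset: what is moved stays moved. The work goes in short steps, Python scripts to look and compute and a tool call to move; the robot and the scene stay as the last step left them, time stands still between calls to the robot, and variables do not carry over. Pictures are saved under pics/ and viewed, at most 10 in all, crops included, and the job is handed in when it is done.

Besides the shell and the picture viewer there is one more tool, called after ">>>" as name(argument=value, ...), one argument or row to a line, values as JSON. carry_out: Moves the arm, as the interface text tells. Its arguments: {"type":"object","properties":{"motion":{"type":"string"}},"required":["motion"]}

```bash
ls; mkdir -p pics; cat > h.py <<'E'
import numpy as np, cv2
from bench import readout, imaging, robot
def snap(n,f):
    s=imaging.snapshot(n); np.savez('pics/'+f+'.npz',**{k:np.array(v) for k,v in s.items()})
    cv2.imwrite('pics/'+f+'.png',s['pixels'][:,:,::-1]); return s
def load(f): return dict(np.load('pics/'+f+'.npz'))
def K(s): return np.array([[s['fx'],0,s['cx']],[0,s['fy'],s['cy']],[0,0,1.]])
def ray(s,uv,z):
    p=cv2.undistortPoints(np.array(uv,float).reshape(-1,1,2),K(s),np.array(s['dist_coeffs'],float))[:,0]
    R,t=np.array(s['R']),np.array(s['t']); c=-R.T@t
    d=np.c_[p,np.ones(len(p))]@R
    return c+d*((np.array(z)-c[2])/d[:,2])[:,None]
def proj(s,X):
    return cv2.projectPoints(np.array(X,float).reshape(-1,1,3),cv2.Rodrigues(np.array(s['R']))[0],np.array(s['t'],float),K(s),np.array(s['dist_coeffs'],float))[0][:,0]
E
python3 - <<'E'
from h import *
a=snap('top','top0');b=snap('scene','scene0')
for s in(a,b): print(s['fx'],-np.array(s['R']).T@s['t'])
print(readout.get_obs(), robot.hold_point_z)
E
```

```text
pics
467.11295315150386 [0.4465372  0.03006821 1.31259139]
467.5500478703225 [ 1.5082517  -0.01971639  0.72751399]
{'time': 0.1, 'joint_positions': array([-1.27407565e+00,  8.78524106e-02,  1.37208241e+00, -1.61783382e-05,
        1.68360348e+00, -1.03081612e-01]), 'qvel': array([-0.00105347, -0.00171188, -0.00196206, -0.00018362,  0.00112601,
       -0.0015094 ]), 'joint_torque': array([ 2.01176634e-03, -3.41252446e+01, -3.03302658e+01,  7.19292462e-02,
        3.03967693e-02, -9.78966318e-05]), 'tool_pos': array([ 0.21393504, -0.50615258,  0.20444741]), 'ee_rot': array([-3.13965568e+00, -1.84211381e-04,  3.99800309e-01]), 'wrist_force': array([-0.38928379,  0.77603456, -0.1909652 ]), 'wrist_torque': array([ 0.0343332 , -0.0109453 ,  0.03026433]), 'finger_force': 0.0, 'width': 0.09401156631641171} 0.0188
```

View pics/top0.png

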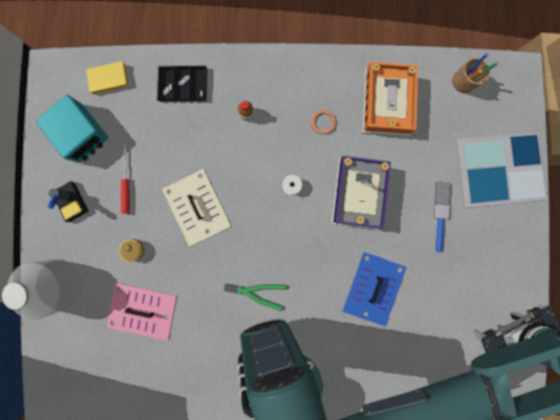

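View pics/scene0.png

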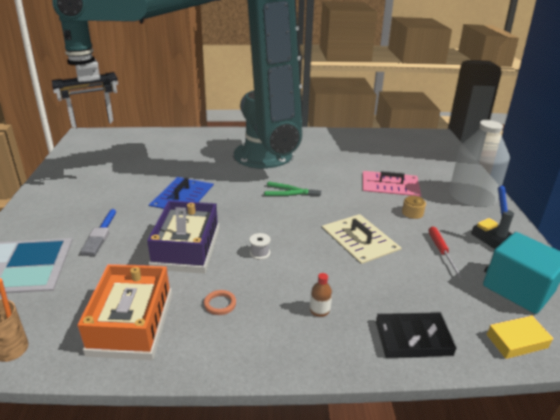

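The candidates in the top view are:
- **Covers:** cream (196,207), blue (375,289) and pink (142,312). I choose the cream one.
- **Housings:** purple (363,193) and orange (391,98). I choose the purple one.

The spool is at (292,185). I'll check both choices in one close crop.

```bash
python3 - <<'E'
from h import *
a=load('top0');b=load('scene0')
def crop(s,x,y,w,h,W,H): return cv2.resize(np.ascontiguousarray(s['pixels'][y:y+h,x:x+w,::-1]),(W,H),interpolation=cv2.INTER_CUBIC)
r1=np.hstack([crop(a,325,148,80,60+25,400,300*85//60*0+425)[:300+125],crop(a,157,165,80,85,400,425)])
cv2.imwrite('pics/c0.png',r1)
print(ray(a,[[363,193],[196,207],[391,98]],[.085,0.005,.085]))
E
```

```text
[[ 0.54083723 -0.20065375  0.085     ]
 [ 0.50564174  0.25446643  0.005     ]
 [ 0.79860721 -0.27975468  0.085     ]]
```

View pics/c0.png

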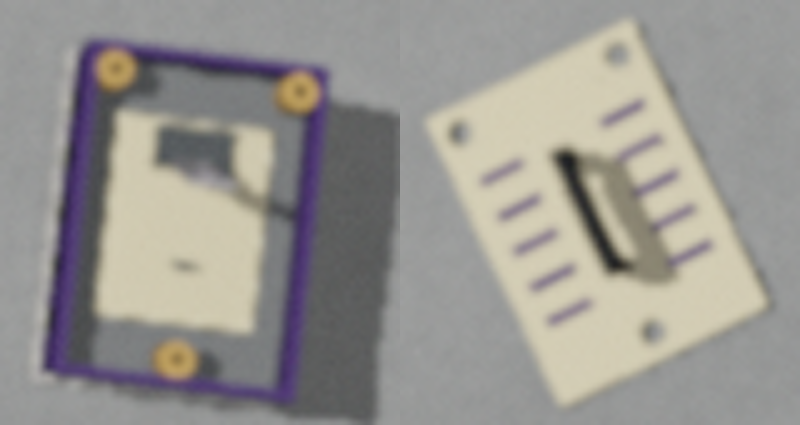

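```bash
cat >> h.py <<'E'
def fit(P,Q):  # 2D rigid P(model)->Q
    a,b=P.mean(0),Q.mean(0); p=P-a;q=Q-b
    th=np.arctan2((p[:,0]*q[:,1]-p[:,1]*q[:,0]).sum(),(p*q).sum())
    R=np.array([[np.cos(th),-np.sin(th)],[np.sin(th),np.cos(th)]]); o=b-R@a
    return o,th,np.linalg.norm(P@R.T+o-Q,axis=1)
H3=np.array([[.075,.05],[.075,-.05],[-.075,0]])
def tf(o,th,X):
    X=np.atleast_2d(np.array(X,float)); c,s=np.cos(th),np.sin(th)
    return np.c_[X[:,0]*c-X[:,1]*s+o[0],X[:,0]*s+X[:,1]*c+o[1],X[:,2]]
def refine(s,uv,f,r=5):
    out=[]
    for u,v in uv:
        x0,y0=int(round(u))-r,int(round(v))-r
        w=f(s['pixels'][y0:y0+2*r+1,x0:x0+2*r+1].astype(float)); yy,xx=np.mgrid[y0:y0+2*r+1,x0:x0+2*r+1]
        out.append([(w*xx).sum()/w.sum(),(w*yy).sum()/w.sum()])
    return np.array(out)
brass=lambda p:np.clip(np.minimum(p[...,0]-p[...,2]-60,p[...,1]-p[...,2]-20),0,None)
dark=lambda p:np.clip(np.median(p.sum(2))-60-p.sum(2),0,None)
E
python3 - <<'E'
from h import *
a=load('top0');b=load('scene0')
uv=refine(a,[[348,161.6],[384.6,166.4],[360.2,219.6]],brass); print(uv)
o,th,e=fit(H3,ray(a,uv,[.085]*3)[:,:2]); print('H',o,th,e)
uc=refine(a,[[168.8,191.4],[200.2,175.8],[207.4,231]],dark,4); print(uc)
oc,tc,e=fit(H3,ray(a,uc,[.004]*3)[:,:2]); print('C',oc,tc,e)
T=tf(o,th,np.c_[H3,[.085]*3]); C=tf(oc,tc,np.c_[H3,[.005]*3])
pb=proj(b,T);print('scene T',pb, 'C',proj(b,C))
rb=refine(b,pb,brass,4); print('scene brass',rb,fit(H3,ray(b,rb,[.085]*3)[:,:2]))
for q in np.arange(.8,2.01,.2):
    X=[]
    for y in(.012,-.012): X.append([.03-.066*np.cos(q),y,.067+.066*np.sin(q)])
    P=tf(o,th,X); print(round(q,1),(proj(a,P)-[325,148]).round(1).tolist(),proj(b,P).round(1).tolist())
print('hinge',proj(a,tf(o,th,[[.03,0,.067]]))-[325,148],proj(b,tf(o,th,[[.03,0,.067]])))
c=cv2.resize(np.ascontiguousarray(b['pixels'][190:270,140:235,::-1]),(760,640)[:2],interpolation=cv2.INTER_CUBIC)[:600]
cv2.imwrite('pics/c1.png',c)
sp=ray(a,[[292,184.5],[245.5,105]],[.044,.1]);print('spool,bottle',sp)
E
```

```text
[[347.69937107 161.57735849]
 [384.04826863 166.2224554 ]
 [359.52347418 219.58920188]]
H [ 0.5442844  -0.20007351] -0.11968658149002515 [0.00103517 0.00092237 0.00062345]
[[168.00878735 191.16959578]
 [199.62684124 175.3207856 ]
 [206.57699275 230.88043478]]
C [0.50566575 0.25709009] 0.4601876189750876 [0.00042985 0.00027751 0.0003629 ]
scene T [[197.09733967 238.88535509]
 [155.42662636 236.00663929]
 [191.21368351 203.8589615 ]] C [[393.6949162  245.76924377]
 [363.10927687 256.76695734]
 [344.63433452 221.93172678]]
scene brass [[196.30670471 239.2339515 ]
 [155.20970537 236.82668977]
 [191.         205.81896552]] (array([ 0.54906902, -0.20023878]), np.float64(-0.12695307654861487), array([0.00383123, 0.00130014, 0.00478468]))
0.8 [[34.6, 48.4], [43.7, 49.5]] [[189.4, 206.6], [179.9, 206.0]]
1.0 [[35.6, 44.2], [44.8, 45.3]] [[188.1, 205.9], [178.5, 205.4]]
1.2 [[36.6, 39.4], [45.8, 40.6]] [[186.8, 206.4], [177.0, 205.8]]
1.4 [[37.4, 34.4], [46.7, 35.6]] [[185.3, 208.0], [175.5, 207.4]]
1.6 [[38.0, 29.2], [47.3, 30.4]] [[183.9, 210.6], [174.0, 210.0]]
1.8 [[38.5, 24.3], [47.7, 25.5]] [[182.6, 214.2], [172.6, 213.6]]
2.0 [[38.7, 19.7], [47.9, 20.9]] [[181.4, 218.7], [171.3, 218.0]]
hinge [[37.791736   33.18523475]] [[181.66878636 232.67703677]]
spool,bottle [[ 0.56623753 -0.01393426  0.044     ]
 [ 0.77144491  0.11101202  0.1       ]]
```

View pics/c1.png

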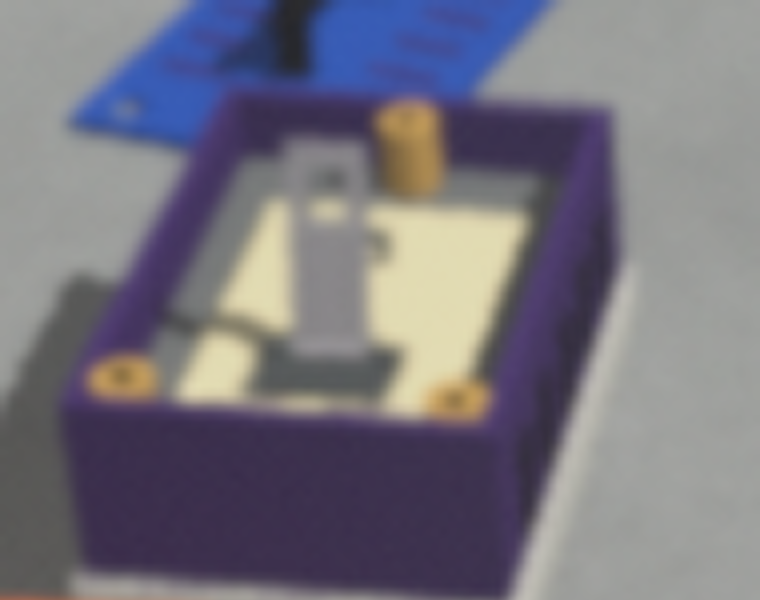

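The crop shows the purple housing with its hasp raised to about 1.4 rad, tip near scene pixel (180,208), and the catch at (187,220). The plain plate with the cream colour is the cover. The housing is at (0.544, -0.200) with yaw -0.120, and the cover is at (0.506, 0.257) with yaw 0.460. I'll go behind the hasp with the fingers shut.

>>> carry_out(
  motion="0 0 0 0 0 0.083 0; 0 0 0 0 0 0.083 0; 0 0 0 0 0 0.082 0; 0.187 -0.191 0 0 0 0 0; 0.187 -0.191 0 0 0 0 0; 0.187 -0.191 0 0 0 0 0; 0.187 -0.191 0 0 0 0 0; 0.187 -0.191 0 0 0 0 0; 0.187 -0.191 0 0 0 0 0; 0.187 -0.191 0 0 0 0 0; 0.187 -0.191 0 0 0 0 0; 0.187 -0.191 0 0 0 0 0",
)

```text
time: 1.6
tool_pos: [0.5903, -0.2041, 0.2048]
ee_rot: [-3.142, 0.001, -0.12]
wrist_force: [0.3, -0.3, 0.5]
width: 0.0002
finger_force: 0.0
```

```bash
cat >> h.py <<'E'
HO,HT=np.array([.5443,-.2001]),-.1197
def inh(p,o=HO,th=HT):
    c,s=np.cos(th),np.sin(th); d=np.array(p[:2])-o
    return np.array([c*d[0]+s*d[1],-s*d[0]+c*d[1],p[2]])
E
python3 - <<'E'
from h import *
o=readout.get_obs(); print(o['tool_pos'],o['ee_rot'],inh(o['tool_pos']),o['width'])
s=snap('wrist','w0'); o,th=HO,HT
# wrist geometry check of thread points
print(proj(s,tf(o,th,np.c_[H3,[.085]*3])), proj(s,tf(o,th,[[-.024,0,.074]])))
E
```

```text
[ 0.5902574  -0.20413344  0.20477182] [-3.14159221e+00  1.07250662e-03 -1.19596720e-01] [0.0461102  0.0014834  0.20477182] 0.00016745900708930783
[[229.92730414 180.93260605]
 [329.59132775 180.99930113]
 [279.57240027 313.98215952]] [[279.60273181 268.09646676]]
```

View pics/w0.png

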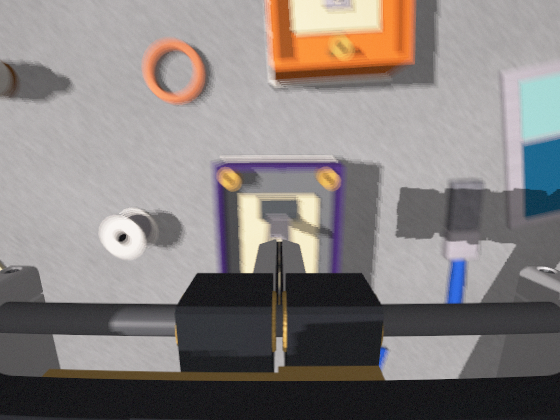

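The wrist view agrees with the fit: the bosses are at (230,179) and (329,179), where I predicted (230,181) and (330,181). Next I go down behind the hasp and sweep it over.

>>> carry_out(
  motion="0 0.007 0.17 0 0 0 0; 0 0 0.17 0 0 0 0; 0 0 0.16 0 0 0 0; 0 0 0 0 0 0 0; -0.06 0 0 0 0 0 0; -0.06 0 0 0 0 0 0; -0.06 0 0 0 0 0 0; -0.06 0 0 0 0 0 0; 0 0 0 0 0 0 0",
)

```text
time: 2.78
tool_pos: [0.5406, -0.2011, 0.106]
ee_rot: [3.141, -0.0, -0.12]
wrist_force: [0.2, -0.6, -0.5]
width: 0.0009
finger_force: 0.0
```

>>> carry_out(
  motion="-0.01 0 0.05 0 0 0 0; 0 0 0.05 0 0 0 0; 0 0 0.04 0 0 0 0; 0 0 0.03 0 0 0 0; 0 0 0.01 0 0 0 0; 0 0 0.005 0 0 0 0; 0 0 0.005 0 0 0 0; 0 0 0 0 0 0 0; 0 0 0 0 0 0 0",
)

```text
time: 3.9
tool_pos: [0.5392, -0.2007, 0.0691]
ee_rot: [3.142, 0.0, -0.119]
wrist_force: [-3.4, 1.7, 7.3]
width: 0.0006
finger_force: 3.7
```

>>> carry_out(
  motion="0 0 0.01 0 0 0 0; 0 0 0.005 0 0 0 0; 0 0 0 0 0 0 0; 0 0 0 0 0 0 0",
)

```text
time: 4.4
tool_pos: [0.5393, -0.2007, 0.0688]
ee_rot: [3.141, -0.001, -0.119]
wrist_force: [-8.9, 3.9, 17.4]
width: 0.0004
finger_force: 8.5
```

>>> carry_out(
  motion="0 0 -0.2 0 0 0 0; 0 0 -0.3 0 0 0 0; 0 0 -0.3 0 0 0 0; -0.049 -0.25 0 0 0 0 0; -0.049 -0.25 0 0 0 0 0; -0.049 -0.25 0 0 0 0 0; -0.049 -0.25 0 0 0 0 0; -0.049 -0.25 0 0 0 0 0.3; -0.049 -0.25 0 0 0 0 0.6; -0.049 -0.25 0 0 0 0 0.6; -0.049 -0.25 0 0 0 0 0.6; -0.049 -0.25 0 0 0 0 0.6",
)

```text
time: 5.9
tool_pos: [0.5058, 0.2583, 0.2246]
ee_rot: [-3.141, -0.002, -0.12]
wrist_force: [1.3, -0.1, 0.5]
width: 0.0474
finger_force: 0.0
```

>>> carry_out(
  motion="0 0 0 0 0 -0.07 0.6; 0 0 0 0 0 -0.07 0.6; 0 0 0 0 0 -0.07 0.6; 0 0 0 0 0 -0.067 0.6; 0 0 0 0 0 0 0.6",
)

```text
time: 6.52
tool_pos: [0.5059, 0.2566, 0.2244]
ee_rot: [3.142, -0.001, 0.459]
wrist_force: [0.8, 0.6, -1.0]
width: 0.0564
finger_force: 0.0
```

```bash
python3 - <<'E'
from h import *
o=readout.get_obs(); print(o['tool_pos'],o['ee_rot'],o['width'])
w=snap('wrist','w1'); t=snap('top','t1'); 
oc,tc=np.array([.5057,.2571]),.4602
print('wrist pred holes',proj(w,tf(oc,tc,np.c_[H3,[.005]*3])),'grip ends',proj(w,tf(oc,tc,[[.038,0,.041],[-.038,0,.041]])))
def crop(s,x,y,w,h,W,H): return cv2.resize(np.ascontiguousarray(s['pixels'][y:y+h,x:x+w,::-1]),(W,H),interpolation=cv2.INTER_CUBIC)
cv2.imwrite('pics/c2.png',np.hstack([crop(w,100,60,400,360,480,432),crop(t,325,148,64,86,320,432)]))
E
```

```text
[0.50590075 0.25664113 0.22441746] [ 3.14155807e+00 -8.39818085e-04  4.59039642e-01] 0.05637505929345494
wrist pred holes [[240.23867284 135.85036924]
 [317.56899072 135.80817805]
 [278.96097091 245.76378269]] grip ends [[278.92531061 166.85454206]
 [278.95650118 227.62078119]]
```

View pics/c2.png

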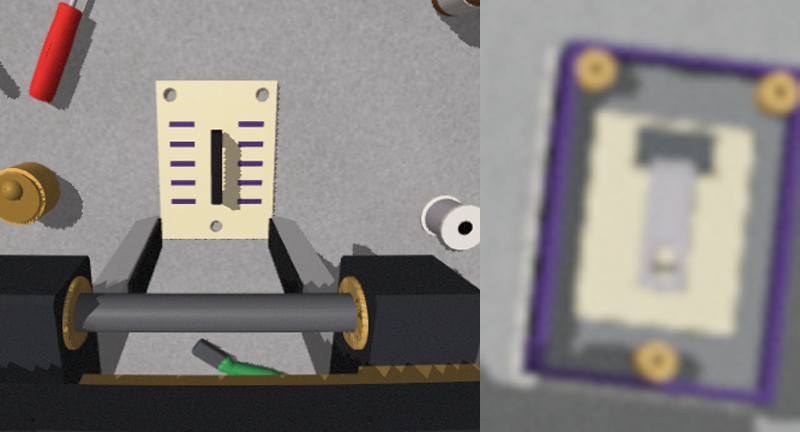

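The hasp is shut, with the catch showing through its slot at (665,258) of the right-hand crop. The cover's handle lies midway between the fingers at (216,165), with its holes within 3 px of where I predicted. Descending to grasp.

>>> carry_out(
  motion="-0.01 0.005 0.2 0 0 0 0.6; 0 0 0.25 0 0 0 0.6; 0 0 0.25 0 0 0 0.6; 0 0 0.2 0 0 0 0.6; 0 0 0.1 0 0 0 0.6; 0 0 0.042 0 0 0 0.6; 0 0 0 0 0 0 0.6; 0 0 0 0 0 0 0; 0 0 0 0 0 0 0; 0 0 0 0 0 0 0; 0 0 0 0 0 0 0; 0 0 0 0 0 0 0",
)

```text
time: 8.12
tool_pos: [0.5043, 0.2545, 0.0161]
ee_rot: [3.141, -0.0, 0.461]
wrist_force: [0.2, -0.4, 0.1]
width: 0.012
finger_force: 30.0
```

>>> carry_out(
  motion="0 0 -0.03 0 0 0 0; 0 0 -0.08 0 0 0 0; 0 0 -0.14 0 0 0 0; 0 0 -0.2 0 0 0 0; 0 0 -0.2 0 0 0 0; 0 0 -0.14 0 0 0 0; 0 0 -0.08 0 0 0 0; 0 0 -0.03 0 0 0 0; 0 0 0 0 0 0 0; 0 0 0 0 0 0 0",
)

```text
time: 9.38
tool_pos: [0.5036, 0.2543, 0.1943]
ee_rot: [-3.141, 0.003, 0.461]
wrist_force: [0.6, -0.1, -2.9]
width: 0.0113
finger_force: 30.0
```

```bash
python3 - <<'E'
from h import *
o=readout.get_obs(); print(o['tool_pos'],o['ee_rot'],o['width'],o['wrist_force'],o['wrist_torque'])
w=snap('wrist','w2'); s=snap('scene','s2')
def crop(s,x,y,w,h,W,H): return cv2.resize(np.ascontiguousarray(s['pixels'][y:y+h,x:x+w,::-1]),(W,H),interpolation=cv2.INTER_CUBIC)
cv2.imwrite('pics/c3.png',np.hstack([crop(w,140,30,280,360,400,514),crop(s,300,100,140,180,400,514)]))
E
```

```text
[0.50357502 0.25433196 0.19430291] [-3.14144229e+00  3.13799481e-03  4.60506820e-01] 0.01128186957617566 [ 0.60393867 -0.10384894 -2.89066012] [-0.0106287   0.00732161 -0.03532837]
```

View pics/c3.png

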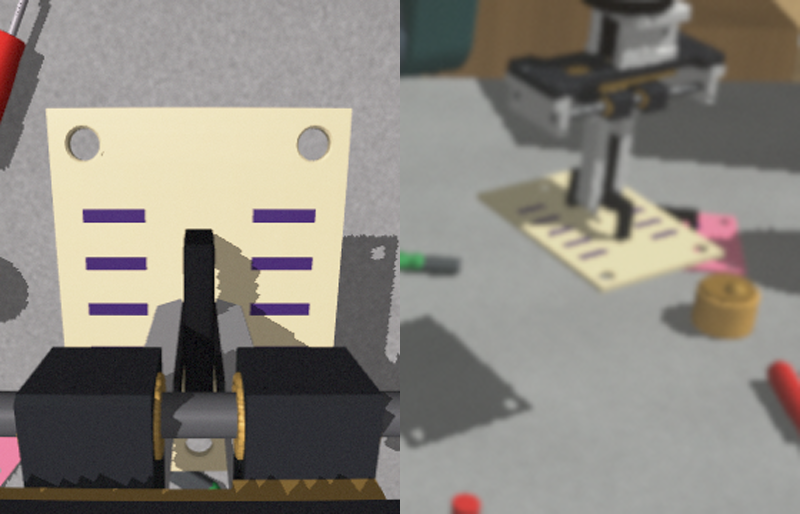

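The cover is held by its handle and looks level. The wrist crop shows its two-hole end at (83,142) and (313,142). I'll measure its pose in the hand from the wrist picture.

```bash
cat >> h.py <<'E'
from scipy.optimize import least_squares
from scipy.spatial.transform import Rotation as Ro
def holes(s,guess,r):  # centroid of non-cream blob inside the plate
    out=[]
    p=s['pixels'].astype(int); cream=((p[...,0]-p[...,2])>22).astype(np.uint8)
    n,l,st,c=cv2.connectedComponentsWithStats(1-cream,connectivity=4)
    for g in guess:
        i=l[int(g[1]),int(g[0])]; out.append([*c[i],st[i,4],st[i,2],st[i,3]])
    return np.array(out)
def toolT(o): 
    return Ro.from_euler('xyz',o['ee_rot']),np.array(o['tool_pos'])
E
python3 - <<'E'
from h import *
w=load('w2'); o=readout.get_obs()
h=holes(w,[(198,129),(359,129)],0); print(h.round(2))
# plate edges from cream mask
p=w['pixels'].astype(int); cream=(p[...,0]-p[...,2])>22
for y in (110,150,200,240): 
    x=np.where(cream[y,150:420])[0]+150; print(y,x.min(),x.max())
for x in (180,230,330,375): print('col',x,np.where(cream[60:200,x])[0].min()+60)
g=w['pixels'][300:360,255:305,:].astype(int).sum(2)//3
print(g[20:60:2,::3])
E
```

```text
[[198.4  130.64 371.    22.    22.  ]
 [358.58 130.42 366.    21.    22.  ]]
110 172 385
150 175 383
200 179 378
240 182 375
col 180 106
col 230 105
col 330 105
col 375 106
[[ 53  52  74 113 112 110 110 114 111 109 114 113 113 112 111 114 112]
 [ 51  57  77 118 115 116 115 117 116 117 118 115 114 116 116 114 115]
 [ 55  57  57  74 109 108 107 110 107 108 107 114 109 108 110 109 112]
 [ 52  56  58  54  85 103 102 101 102 103 103 103 103 102 102 103 103]
 [ 55  49  53  57  89  96  97  99 100  96  96 101  97  97  97  96  95]
 [ 55  53  51  52  96  94  92  94  96  95  94  94  95  92  93  96  95]
 [ 50  54  49  70  89  88  91  91  91  86  91  90  89  90  89  87  90]
 [ 48  54  51  71  82  85  85  82  85  82  83  83  83  83  84  83  83]
 [ 47  47  49  61  67  68  66  68  68  67  68  68  67  64  71  70  69]
 [ 70  77 101 120 120 126 165 162 160 162 153 120 124 119  94  79 117]
 [ 70  81 115 119 119 134 159 163 161 163 152 127 120 120  99  79 115]
 [ 71  79 170 121 120  95 160 159 155 159 157  94 121 118 104  77 110]
 [ 64  77 135 121 120  96 133 153 154 164 109 104 121 122 107  77  95]
 [ 63  77 191 119 122 111  87 104 130 100  87 111 123 122 113  76  81]
 [ 65  82 211 121 121 119 107  92  88  90 111 119 122 120 121  76  53]
 [ 63  81 178 122 120 122 118 113 117 113 118 118 122 118 121  81  48]
 [ 56  78 128 122 121 116 121 122 119 120 120 121 118 118 119  77  51]
 [ 56  77 210 121 118 122 119 121 120 118 120 118 119 121 120  80  46]
 [ 55  79 210 119 120 121 118 119 118 118 120 121 121 117 122  79  46]
 [ 56  78 212 210 136 120 119 118 117 119 119 119 118 120 119  79  44]]
```

```bash
cat >> h.py <<'E'
# plate pose in tool frame: x (tool frame origin offset), params [dx,dy,dz,yaw,pitch,roll]; nominal = plate x along tool x, z opposite
def plate2world(p,o,X):
    R,t=toolT(o); X=np.atleast_2d(np.array(X,float))
    L=Ro.from_euler('xyz',[np.pi,0,0])*Ro.from_euler('zyx',p[3:6])
    return R.apply(L.apply(X)+np.array([p[0],p[1],p[2]]))+t
def measure(s,o,g1,g2,h3bottom=None,rows=(110,150,200,240),cols=(180,230,330,375),free=(1,1,1,1,1,1)):
    h=holes(s,[g1,g2],0)[:,:2]
    q=s['pixels'].astype(int); cream=(q[...,0]-q[...,2])>22
    ed=[(y,*(np.where(cream[y,150:420])[0][[0,-1]]+150)) for y in rows]
    fr=[(x,np.where(cream[60:200,x])[0].min()+60-.5) for x in cols]
    def line(p,A,B): return proj(s,plate2world(p,o,[A,B]))
    z=.005
    def res(p):
        r=list((proj(s,plate2world(p,o,[[.075,.05,z],[.075,-.05,z]]))-h).ravel()*2)
        for sg,k,dd in((1,1,-.5),(-1,2,.5)):
            a,b=line(p,[.09,sg*.065,z],[-.03,sg*.065,z])
            for e in ed: r.append((a[0]+(b[0]-a[0])*(e[0]-a[1])/(b[1]-a[1])-e[k]-dd)*.7)
        a,b=line(p,[.09,.06,z],[.09,-.06,z])
        for x,y in fr: r.append((a[1]+(b[1]-a[1])*(x-a[0])/(b[0]-a[0])-y)*.7)
        if h3bottom is not None: r+=list(proj(s,plate2world(p,o,[[-.082,0,z]]))[0]-h3bottom)
        return np.array(r+[(p[2]-.0161)/.001*.5, p[4]/.01*.3,p[5]/.01*.3])
    f=least_squares(res,[0,0,.0161,0,0,0]); return f.x,f.fun
E
python3 - <<'E'
from h import *
w=load('w2'); o=readout.get_obs()
for b in (None,(279.5,347.)):
    p,f=measure(w,o,(198,129),(359,129),b); print((p*1000).round(2),f.round(1))
E
```

```text
[-1.13 -0.8  15.83  1.41 22.29 -2.61] [-1.  -0.2  1.1 -0.   0.8  0.7  0.4  0.4 -0.7 -1.3 -0.3 -0.2 -0.1  0.6
  0.5 -0.2 -0.1  0.7 -0.1]
[-0.99 -0.61 17.89  2.78 -8.12  6.01] [-1.1 -0.   1.4 -0.2  0.5  0.7  0.9  1.1 -0.6 -1.4 -0.7 -0.8 -0.1  0.5
  0.4 -0.3 -0.4  0.8  0.9 -0.2  0.2]
```

>>> carry_out(
  motion="0 0 0 0 0 0.05 0; 0 0 0 0 0 0.06 0; 0 0 0 0 0 0.06 0; 0 0 0 0 0 0.06 0; 0 0 0 0 0 0.048 0; 0 0 0 0 0 0 0",
)

```text
time: 10.22
tool_pos: [0.504, 0.2545, 0.1953]
ee_rot: [3.141, 0.001, -0.121]
wrist_force: [0.4, 0.7, -2.8]
width: 0.0115
finger_force: 30.0
```

>>> carry_out(
  motion="0.022 0.1 0 0 0 0 0; 0.044 0.2 0 0 0 0 0; 0.0545 0.25 0 0 0 0 0; 0.0545 0.25 0 0 0 0 0; 0.0545 0.25 0 0 0 0 0; 0.0545 0.25 0 0 0 0 0; 0.0545 0.25 0 0 0 0 0; 0.0545 0.25 0 0 0 0 0; 0.0545 0.25 0 0 0 0 0; 0.029 0.133 0 0 0 0 0; 0.011 0.05 0 0 0 0 0; 0 0 0 0 0 0 0",
)

```text
time: 11.72
tool_pos: [0.5464, -0.2009, 0.1959]
ee_rot: [-3.141, 0.001, -0.122]
wrist_force: [-1.0, 1.2, -3.3]
width: 0.0118
finger_force: 30.0
```

>>> carry_out(
  motion="0 0 0.06 0 0 0 0; 0 0 0.12 0 0 0 0; 0 0 0.11 0 0 0 0; 0 0 0.06 0 0 0 0; 0 0 0.02 0 0 0 0; 0 0 0 0 0 0 0; 0 0 0 0 0 0 0",
)

```text
time: 12.6
tool_pos: [0.5475, -0.2007, 0.1233]
ee_rot: [3.141, -0.002, -0.122]
wrist_force: [-0.1, -0.2, -2.8]
width: 0.0116
finger_force: 30.0
```

```bash
python3 - <<'E'
from h import *
o=readout.get_obs(); print(o['tool_pos'],o['ee_rot'],o['wrist_force'])
w=snap('wrist','w3'); s=snap('scene','s3'); t=snap('top','t3')
import pickle; pickle.dump(o,open('pics/o3.pkl','wb'))
p,f=measure(w,o,(198,129),(359,129)); print((p*1000).round(2),f.round(1))
X=plate2world([-.001,-.0007,.0165,.002,0,0],o,np.c_[H3,[.005]*3])
for n,v in (('w',w),('s',s),('t',t)): print(n,'holes',proj(v,X).round(1).tolist(),'thr',proj(v,tf(HO,HT,np.c_[H3,[.085]*3])).round(1).tolist())
def crop(s,x,y,w,h,W,H): return cv2.resize(np.ascontiguousarray(s['pixels'][y:y+h,x:x+w,::-1]),(W,H),interpolation=cv2.INTER_CUBIC)
cv2.imwrite('pics/c4.png',np.vstack([np.hstack([crop(w,175,100,50,55,270,300),crop(w,335,100,50,55,270,300),crop(w,250,310,50,60,250,300)]),np.hstack([crop(s,130,150,120,90,400,300),crop(t,320,145,80,80,390,300)])]))
E
```

```text
[ 0.5474789  -0.20072404  0.12327941] [ 3.14081896e+00 -2.07353232e-03 -1.21538651e-01] [-0.11741921 -0.17463544 -2.79291408]
[  -14.     -29.98   -87.52   -11.3    362.76 -1333.58] [-73.5 -57.   45.9  27.9  54.9  43.3  28.7  17.1  -3.1 -13.6 -24.9 -34.7
  26.7  20.3   6.2  -0.9 -51.8  10.9 -40. ]
w holes [[195.8, 130.7], [357.6, 130.5], [277.4, 341.6]] thr [[206.9, 135.5], [348.3, 135.3], [278.0, 323.3]]
s holes [[196.2, 230.0], [153.9, 227.1], [190.4, 195.5]] thr [[197.1, 238.9], [155.4, 236.0], [191.2, 203.9]]
t holes [[348.9, 159.0], [386.7, 163.9], [361.3, 218.7]] thr [[347.4, 161.4], [384.4, 166.2], [359.5, 219.8]]
```

View pics/c4.png

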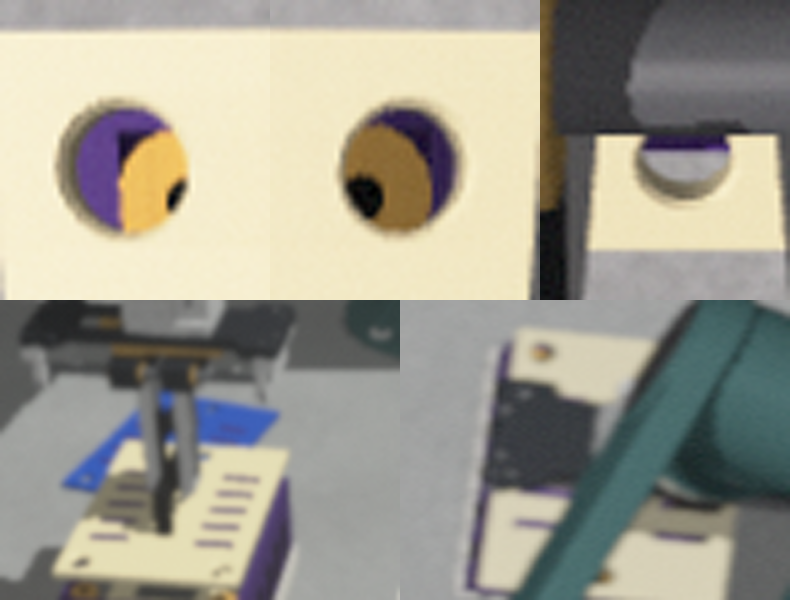

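Through cover holes 1 and 2 I can see the brass bosses. The bores are at about wrist px (209.8,135.8) and (352.0,136.1), and the hole rims at (197.6,130.6) and (359.4,130.6). From these I'll compute the remaining offset.

```bash
python3 - <<'E'
from h import *
import pickle
w=load('w3');o=pickle.load(open('pics/o3.pkl','rb'))
h=holes(w,[(200,131),(357,131)],0); print(h.round(1))
for hp in ([[197.6,130.6],[359.4,130.6]],):
    A=ray(w,hp,[.1118]*2);B=ray(w,[[209.8,135.8],[352.0,136.1]],[.085]*2)
    a=np.array([inh(x) for x in A])*1000;b=np.array([inh(x) for x in B])*1000
    print('holes in H',a.round(1),'threads',b.round(1),'d',(b-a).round(1))
R,t=toolT(o)
for pit in(-.03,-.01,0,.01,.03):
    P=plate2world([-.001,0,.0165,0,pit,0],o,[[-.082,0,.005],[-.09,0,.005],[.09,0,.005]]);print(pit,proj(w,P).round(1).tolist())
q=w['pixels'].astype(int)
print('col285-295 rows 330-370',[(int(r),int(q[r,290].sum())) for r in range(330,370,2)],[int(q[r,280].sum()) for r in range(96,110)])
E
```

```text
[[  272.9   188.9 36414.    364.    381. ]
 [  272.9   188.9 36414.    364.    381. ]]
holes in H [[ 77.3  49.4 111.8]
 [ 77.2 -50.7 111.8]] threads [[ 74.7  47.9  85. ]
 [ 74.4 -52.7  85. ]] d [[ -2.6  -1.5 -26.8]
 [ -2.8  -2.  -26.8]]
-0.03 [[278.1, 347.6], [278.1, 356.3], [278.1, 104.6]]
-0.01 [[278.1, 348.9], [278.1, 357.9], [278.1, 104.7]]
0 [[278.1, 349.6], [278.1, 358.6], [278.1, 104.8]]
0.01 [[278.1, 350.3], [278.1, 359.4], [278.1, 104.9]]
0.03 [[278.1, 351.6], [278.1, 360.9], [278.1, 105.1]]
col285-295 rows 330-370 [(330, 307), (332, 303), (334, 265), (336, 154), (338, 655), (340, 655), (342, 662), (344, 667), (346, 653), (348, 657), (350, 659), (352, 656), (354, 658), (356, 655), (358, 662), (360, 532), (362, 488), (364, 498), (366, 481), (368, 494)] [505, 520, 522, 529, 524, 519, 515, 529, 557, 635, 685, 688, 680, 683]
```

>>> carry_out(
  motion="-0.0135 0.009 0.006 0 0 0 0; 0 0 0 0 0 0 0; 0 0 0 0 0 0 0; 0 0 0 0 0 0 0",
)

```text
time: 13.25
tool_pos: [0.544, -0.202, 0.1209]
ee_rot: [3.142, -0.0, -0.122]
wrist_force: [0.0, 0.4, -2.8]
width: 0.0116
finger_force: 30.0
```

```bash
python3 - <<'E'
from h import *
o=readout.get_obs(); print(o['tool_pos'],o['ee_rot'],o['wrist_force'],inh(o['tool_pos']))
w=snap('wrist','w4'); s=snap('scene','s4')
def crop(s,x,y,w,h,W,H): return cv2.resize(np.ascontiguousarray(s['pixels'][y:y+h,x:x+w,::-1]),(W,H),interpolation=cv2.INTER_CUBIC)
cv2.imwrite('pics/c5.png',np.vstack([np.hstack([crop(w,170,100,60,50,360,300),crop(w,330,100,60,50,360,300)]),crop(s,130,180,120,50,720,300)]))
E
```

```text
[ 0.54396783 -0.20196592  0.12089906] [ 3.14152152e+00 -1.09673343e-04 -1.21678925e-01] [ 0.02364382  0.35945101 -2.84520969] [-1.06979003e-04 -1.89223631e-03  1.20899058e-01]
```

View pics/c5.png

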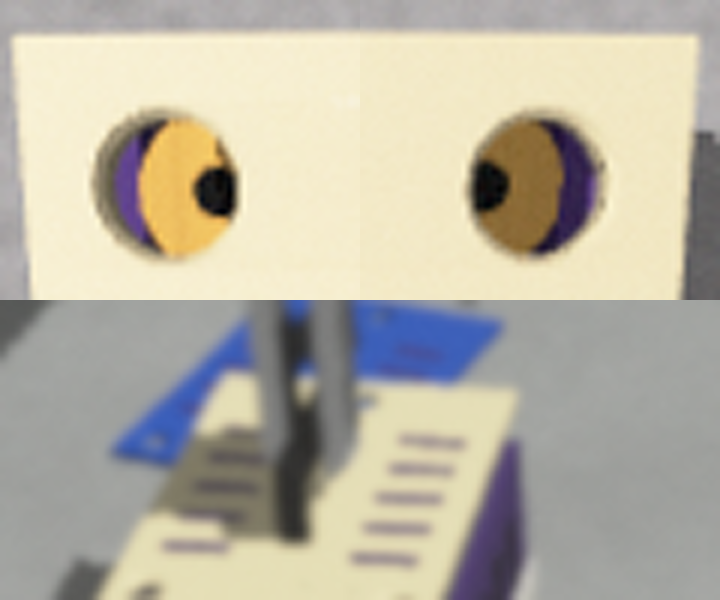

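```bash
python3 - <<'E'
from h import *
w=load('w4')
A=ray(w,[[197.3,130.2],[358.9,130.1]],[.1098]*2);B=ray(w,[[206.4,131.2],[349.8,130.7]],[.085]*2)
a=np.array([inh(x) for x in A])*1000;b=np.array([inh(x) for x in B])*1000
print(a.round(1),b.round(1),(b-a).round(1))
E
```

```text
[[ 74.2  47.7 109.8]
 [ 74.1 -51.9 109.8]] [[ 74.4  47.9  85. ]
 [ 74.6 -52.   85. ]] [[  0.2   0.2 -24.8]
 [  0.5  -0.1 -24.8]]
```

Holes and threads line up to within about 0.5 mm. The cover is level with a gap of about 20 mm, so I'm handing it in.

```bash
python3 -c "
from bench import robot
print(robot.close_job())"
```

```text
the job is handed in; nothing more can be done
None
```

I pressed the hasp fully down over the catch and handed the job in with the cover still held level about 20 mm above the housing; holes 1 and 2 measured within about 0.5 mm of their threads, while hole 3 over thread 3 could not be seen directly and follows from the fitted pose.

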